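# Refit the kneading paddle on its keyed drive shaft

### The arm

A 7-joint arm with a two-finger parallel gripper is mounted at the origin on a cart in front of the work surface, level with it; the furniture and walls round the work are solid. World frame = base frame: x ahead of the robot, y to its left, z up, the work surface at z = 0. Lengths are in m, angles in rad, forces in N, time in s.
With the tool pointing down it reaches from about 0.35 to 0.9 m from the base axis. Payload 8.1 kg.
Tool frame: the origin (TCP) lies midway between the tips of the shut fingers; the grasp point (between the pads) lies 19 mm behind it; z points along the fingers, y is the line along which they close (so a half turn about z gives the same grasp; the last joint's range is limited). The gripper opens to 92 mm and grips with 3 to 60 N. Pads are 19 mm wide; open, the fingers measure 130 mm over their backs; the gripper's body (75 mm by 190 mm) begins 47 mm behind the grasp point.
Start: joints at [-1.318, 0.434, 0.025, 1.573, -0.012, 1.134, -0.075], TCP at [0.218, 0.586, 0.227] pointing down, gripper open.
Joint ranges: [-2.62, 2.62], [-0.44, 2.09], [-1.27, 1.32], [0.08, 2.57], [-1.32, 4.46], [0.12, 2], [-2.74, 2.74]. Speed limits (rad/s): [2.22, 2.22, 3.01, 3.01, 3.14, 3.14, 3.14].

### API

Orientations are given as a rotation vector (axis times angle).
In Python, from cell import observe, get_image, camera_model, sign_off, recognise, silhouettes gives the robot as it stands.
- The arm moves only by the tool apply_moves, never from a script. Its argument "motion" is a list of rows, each an object of numbers: "x", "y", "z": the shift along the world's x, y, z in cm; "yaw": the turn about the world's z in degrees; "hand": the opening, from -1 (shut) to 1 (fully open), so that 0 is half open. In form: [{"x": .., "y": .., "z": .., "yaw": .., "hand": ..}, ...]. A call has 1 to 10 rows; each row is the pose to reach, as a shift and turn from the pose commanded when the call began; what a row does not reach only later rows make up. A row lasts 1/8 s, in which the tool goes at most 62.5 mm and 10.7 degrees, less where a joint would pass 70% of its speed; a pose out of reach is approached as far as the arm can. A call with a gripper value outside its range is refused whole. The fingers move at their own pace and stop on an object; "newtons" is the grip in N (left out, the last holds). Time passes only in rows, so rows that repeat a pose let the fingers close. It gives the time, the measured TCP pose, the force, the opening and the grip force at its end, in the units of the state.
- observe(): the state, without advancing time (a new reading comes with each control period).
- get_image(name): name is "side" or "top" or "wrist"; returns the picture (480x640x3 uint8, blue, green, red); there is no depth.
- camera_model(name): a dict with "camera_matrix" (3x3 intrinsics, pixels), "T" (4x4, takes a point from camera to world coordinates). Camera axes: x right, y up, looking along -z (the intrinsics and any distortion apply to the point x, -y, -z); pixel columns grow to the right and rows downward; lengths in m; the calibration is good to about 2 mm. A picture is of the moment at which its call begins: read the wrist's pose just before it. camera_model takes no time and is no camera call; for the wrist camera it gives the pose at the moment of the call.
- sign_off(): hands the job in; it is judged then, once.
Trained networks look in the newest picture that a camera, given by its name, has taken for a name from the list of things; names that differ only in an ending like _2 or _b are one class to them, and where a whole thing is asked for, a point or a joint stands for the part that bears it (a point fixed in the world has none). Each returns a list of dicts, best first, with "p" (0 to 1); they miss things now and then, are a little off and sometimes report something else, mostly with a low value. They report only what shows in the picture. A call takes as long as a camera call. They do not tell look-alikes from the thing itself.
- recognise(query, camera): "rect" ([left, top, right, bottom] in pixels, round what is visible of it).
- silhouettes(query, camera): "mask" (480x640 bool, what is visible of it) and "rect" ([left, top, right, bottom] in pixels, round what is visible of it).
The state is a dict: "clock": time; "joints": joint angles; "dq": joint speeds; "joint_efforts": joint torques, N m; "position": TCP position; "ee_rot": TCP orientation; "force": force on the tool from outside, world axes, zero at the start; "ft_torque": the same for the moment, N m; "width": opening from 0.0 (shut) to 1.0 (fully open); "gripper_force": force on a finger pad.
Only numpy, scipy, OpenCV 4.12 (cv2) and the standard library are available. Lean on these libraries where they do the work, as an engineer would, in place of code of your own. Each camera call takes 0.05 s, during which the arm holds its last target. There are 200 camera calls.

### The job

Put the kneading machine back together: take the loose steel key out of its wooden block and drop it all the way down into the slot in the side of the machine's upright drive shaft, then slide the kneading paddle down over shaft and key, its keyway in line with the key, until the hub sits flat on the shoulder. The shaft stands at a different turn each time, so feel for the slot, go gently (a light push, never force it), and leave the honey jar, the salt shaker and the cup where they stand.

Things in the scene. Friction and masses are not known exactly. Their poses are not given: they have to be found in the camera images.
- kneader: Low white drive base of the kneading machine, 136 x 136 mm, 50 mm high, fixed to the worktop, dark round control knob on its front. Origin at the centre of its underside, z up, front (knob) towards its -x. An upright steel shaft stands at its centre. More than 45 N on the machine spoils its gearbox.
- seat (a point): Point on the shaft axis at the height of the shoulder on which the hub must sit (60 mm above the worktop); axes as the base's. The shoulder is a steel disc 56 mm across. Under the shaft's slot a pocket 5 mm deep in it, 10.6 mm wide, 6.5 to 23.5 mm from the axis, takes the key's foot. Home: hub centre 17 mm, key centre 27 mm above this point, key centre 15 mm from the axis.
- shaft_top (a point): Centre of the top of the shaft, 40 mm above the shoulder; 30 mm across (27 mm in the top 3 mm). The key slot runs down its side, open outwards and on top, 10.2 mm wide, back wall 6.5 mm from the axis. It faces about the front (base -x) but the shaft is turned by an unmeasured angle, up to 0.7 rad either way: feel or look for it. The gearbox holds the shaft (3 N m to turn it). Axes as the base's.
- key_block: Light wooden block, 80 x 60 mm and 26 mm high, fixed, in which the key stands upright in a hole 22 mm deep (16 x 11 mm). Origin at the centre of its underside.
- key_mid (a point): Centre of the loose key: plain dark steel bar, 64 mm high (z), 14 mm along x, 9 mm along y, ends bevelled over 2 mm, 60 g; it shows 42 mm above the block. Its 14 mm way must point to the shaft axis, the 9 mm way lie across the slot. Hold it across the 9 mm and within its top 18 mm to clear the shaft: fully down, 19 mm stand above the shaft.
- hub_mid (a point): Centre of the aluminium paddle's hub, on the bore axis, half-way up its 34 mm; 280 g, upright on the worktop. Two flats 52 mm apart (+y, -y) to grip; the hub reaches 31 mm to -x, 27 mm to +x. Through bore 32 mm; on the -x side it opens into a keyway 11 mm wide reaching 24.5 mm from the axis. A blade 10 mm thick, 22 mm high, points to +x, out to 75 mm.
- honey_mid (a point): Centre of a honey jar with a grey lid, 66 x 72 mm, 102 mm high; to be left alone.
- salt_mid (a point): Centre of a salt shaker of glass with a grey top, 44 mm wide, 90 mm high; to be left alone.
- cup_mid (a point): Half-way up a white spotted espresso cup, 65 x 90 mm with its handle, 56 mm high; to be left alone.
There are look-alikes about, which are no part of the job. What is shaped like the part that bears hub_mid but turquoise is not meant.

How it is judged:
By the outcome, as a careful person would: the job done as asked, in the order asked, and still so for the second after the job is handed in, with the robot touching nothing.
It also fails if it takes over 72 s, if anything falls off the work surface, if the arm or the gripper's body presses on something with over 40 N, if the wrist force passes 120 N, or if a joint passes its speed limit or range.

## Working session

There is one attempt and no reset: what is moved stays moved. The work goes in short steps, Python scripts to look and compute and a tool call to move; the robot and the scene stay as the last step left them, time stands still between calls to the robot, and variables do not carry over. Pictures are saved under pics/ and viewed, at most 10 in all, crops included, and the job is handed in when it is done.

Besides the shell and the picture viewer there is one more tool, called after "Emit:" as name(argument=value, ...) on one line, values as JSON. apply_moves: Moves the arm, as the interface text tells. Its arguments: {"type":"object","properties":{"motion":{"type":"array","items":{"type":"object","properties":{"x":{"type":"number"},"y":{"type":"number"},"z":{"type":"number"},"yaw":{"type":"number"},"hand":{"type":"number"}}}},"newtons":{"type":"number"}},"required":["motion"]}

```bash
mkdir -p pics; ls
python3 - <<'E'
from cell import *
import cv2,numpy as np
o=observe();print({k:np.round(v,3).tolist() for k,v in o.items()})
a=[]
for n in("side","top"):
    im=get_image(n);a.append(im);cv2.imwrite(f"pics/{n}0.png",im)
    m=camera_model(n);print(n,np.round(m["camera_matrix"],1).tolist(),np.round(m["T"],4).tolist(),[k for k in m])
    for q in("kneader","key_mid","key_block","hub_mid","honey_mid","salt_mid","cup_mid"):
        print(q,[(round(r["p"],2),np.round(r["rect"]).tolist()) for r in recognise(q,n)[:4]])
E
```

```text
pics
{'clock': 0.0, 'joints': [-1.318, 0.435, 0.025, 1.574, -0.012, 1.134, -0.075], 'dq': [0.001, -0.001, 0.0, -0.001, -0.001, -0.002, 0.001], 'joint_efforts': [-0.0, -66.785, 0.985, -31.448, -0.061, 0.043, 0.0], 'position': [0.218, 0.585, 0.226], 'ee_rot': [-0.556, -3.092, 0.002], 'force': [-0.218, -0.146, 0.452], 'ft_torque': [-0.009, -0.011, 0.014], 'gripper_force': 0.0, 'width': 0.999}
side [[485.2, 0.0, 316.1], [0.0, 485.2, 234.1], [0.0, 0.0, 1.0]] [[0.4099, 0.6657, -0.6236, -0.0062], [-0.912, 0.2888, -0.2912, -0.2892], [-0.0137, 0.6881, 0.7255, 0.8348], [0.0, 0.0, 0.0, 1.0]] ['camera_matrix', 'T']
kneader [(0.7, [288.0, 232.0, 368.0, 304.0])]
key_mid [(0.48, [426.0, 339.0, 433.0, 360.0])]
key_block [(0.71, [410.0, 333.0, 447.0, 385.0]), (0.19, [290.0, 233.0, 366.0, 301.0])]
hub_mid [(0.79, [181.0, 254.0, 217.0, 300.0]), (0.56, [242.0, 317.0, 294.0, 348.0])]
honey_mid [(0.93, [410.0, 249.0, 449.0, 302.0])]
salt_mid [(0.86, [321.0, 186.0, 337.0, 220.0])]
cup_mid [(0.94, [226.0, 193.0, 262.0, 225.0]), (0.69, [291.0, 232.0, 368.0, 301.0])]
top [[526.1, 0.0, 321.3], [0.0, 526.1, 232.6], [0.0, 0.0, 1.0]] [[0.0155, 0.9974, -0.0702, 0.5242], [-0.9999, 0.0155, -0.0005, -0.0085], [0.0006, 0.0702, 0.9975, 1.0812], [0.0, 0.0, 0.0, 1.0]] ['camera_matrix', 'T']
kneader [(0.81, [294.0, 188.0, 370.0, 263.0])]
key_mid [(0.53, [454.0, 284.0, 464.0, 290.0])]
key_block [(0.82, [435.0, 265.0, 476.0, 312.0])]
hub_mid [(0.97, [282.0, 300.0, 330.0, 336.0]), (0.91, [188.0, 260.0, 217.0, 313.0])]
honey_mid [(0.61, [414.0, 186.0, 459.0, 226.0])]
salt_mid [(0.79, [288.0, 130.0, 307.0, 152.0])]
cup_mid [(0.86, [182.0, 169.0, 227.0, 199.0])]
```

View pics/top0.png

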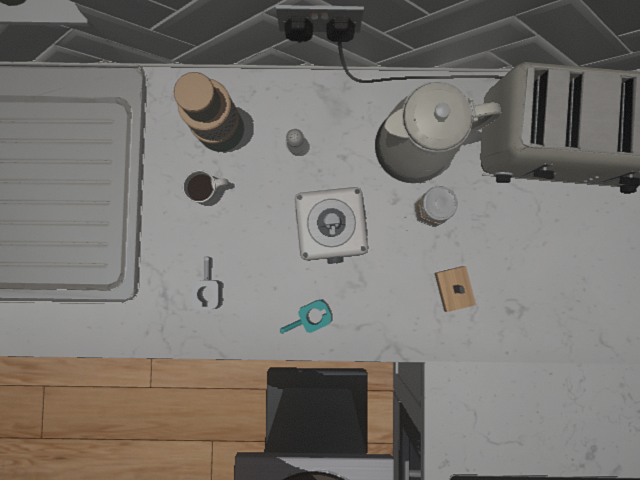

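View pics/side0.png

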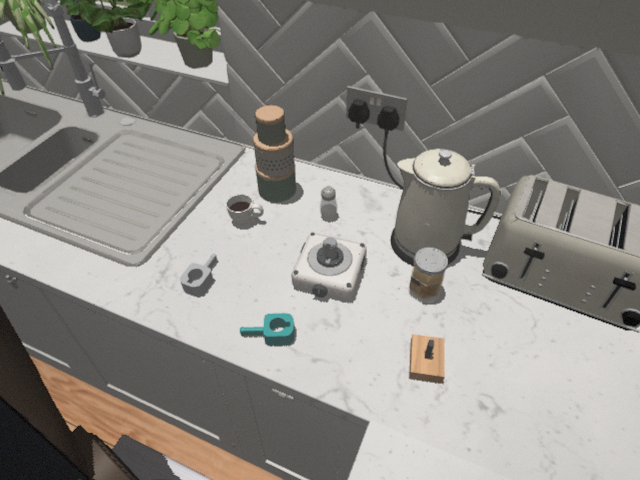

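The top view shows the candidates for the paddle: grey at (208,290) and turquoise at (313,316). The grey one fits the description. Only one key is visible, in its block at (459,287), and the kneader shaft is at (333,222).

```bash
cat > h.py <<'E'
from cell import *
import cv2,numpy as np
from scipy.spatial.transform import Rotation as R
def ray(m,u,v):
    K=np.array(m["camera_matrix"]);T=np.array(m["T"])
    d=np.linalg.solve(K,[u,v,1.]);return T[:3,3],T[:3,:3]@[d[0],-d[1],-d[2]]
def p2w(m,u,v,z):
    c,d=ray(m,u,v);return c+d*(z-c[2])/d[2]
def w2p(m,p):
    K=np.array(m["camera_matrix"]);T=np.array(m["T"])
    q=T[:3,:3].T@(np.array(p)-T[:3,3]);q=K@[q[0]/-q[2],-q[1]/-q[2],1];return q[:2]
def state():
    o=observe();M=R.from_rotvec(o["ee_rot"]).as_matrix()
    print(round(o["clock"],2),"pos",np.round(o["position"],4),"yawY",round(np.degrees(np.arctan2(M[1,1],M[0,1])),1),"F",np.round(o["force"],1),"w",round(o["width"],3),"g",round(o["gripper_force"],1));return o
E
python3 - <<'E'
from h import *
m=camera_model("top");im=get_image("top")
for q,z in(("key_block",.026),("key_mid",.06),("hub_mid",.03),("kneader",.05)):
    for r in silhouettes(q,"top")[:2]:
        c,s,a=cv2.minAreaRect(cv2.findNonZero(r["mask"].astype(np.uint8)))
        b=cv2.boxPoints((c,s,a));w=np.array([p2w(m,*x,z)[:2] for x in b])
        print(q,round(r["p"],2),np.round(c),np.round(s),round(a,1),"ctr",np.round(w.mean(0),4),"edges",[(round(float(np.linalg.norm(w[i+1]-w[i])),3),round(float(np.degrees(np.arctan2(*(w[i+1]-w[i])[::-1]))),1)) for i in(0,1)])
print("shaft",p2w(m,332.5,221,.1),"keytop",p2w(m,459,288,.068))
f=lambda x0,y0,n:cv2.resize(im[y0:y0+n,x0:x0+n],(390,390),interpolation=cv2.INTER_CUBIC)
cv2.imwrite("pics/c1.png",np.hstack([f(300,190,66),f(176,250,66)]))
mw=camera_model("wrist");o=state();M=R.from_rotvec(o["ee_rot"]).as_matrix()
print(np.round(mw["camera_matrix"],1).tolist());print(np.round(M.T@(np.array(mw["T"])[:3,3]-o["position"]),4),np.round(M.T@np.array(mw["T"])[:3,:3],3))
E
```

```text
key_block 0.73 [455. 289.] [41. 33.] 75.1 ctr [ 0.4907 -0.2767] edges [(0.067, -74.3), (0.082, -165.2)]
key_mid 0.42 [458. 288.] [7. 9.] 90.0 ctr [ 0.492  -0.2748] edges [(0.017, -89.1), (0.013, 179.8)]
hub_mid 0.84 [206. 283.] [54. 30.] 86.4 ctr [0.494  0.2206] edges [(0.059, -85.5), (0.107, -174.8)]
hub_mid 0.57 [304. 320.] [27. 53.] 66.0 ctr [0.4245 0.0232] edges [(0.105, -65.3), (0.053, -155.0)]
kneader 0.77 [331. 226.] [75. 69.] 83.8 ctr [ 0.61   -0.0273] edges [(0.137, -82.9), (0.148, -173.3)]
shaft [ 0.61538276 -0.02873452  0.1       ] keytop [ 0.49321771 -0.27363315  0.068     ]
1.05 pos [0.2177 0.5859 0.2267] yawY 69.6 F [-0.7 -0.4  0.8] w 1.001 g 0.0
[[358.9, 0.0, 320.8], [0.0, 358.9, 236.4], [0.0, 0.0, 1.0]]
[ 0.0733  0.0006 -0.1579] [[ 0.     0.962  0.274]
 [ 1.    -0.     0.   ]
 [ 0.     0.274 -0.962]]
```

View pics/c1.png

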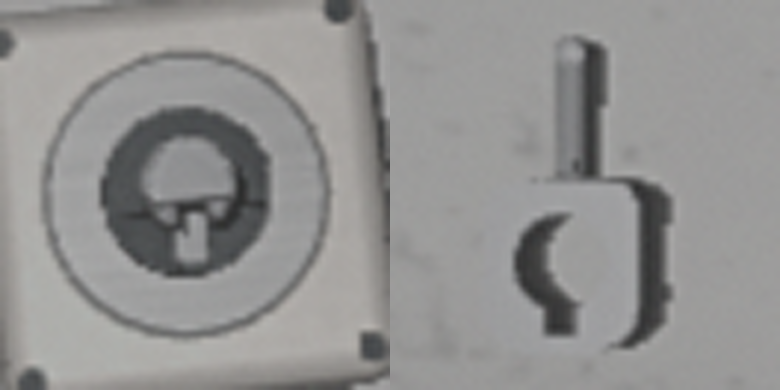

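The crop shows the slot facing roughly the front: its pocket is at crop (192,240) and the shaft top at (190,165). The grey hub has its blade pointing up the image and its keyway down, at crop (560,325). I'll move now and look at the paddle on the way.

Emit:
apply_moves(motion=[{"x": 25.5,"y": -36.7,"z": -6,"yaw": 25},{"x": 25.5,"y": -36.7,"z": -6,"yaw": 25},{"x": 25.5,"y": -36.7,"z": -6,"yaw": 25},{"x": 25.5,"y": -36.7,"z": -6,"yaw": 25},{"x": 25.5,"y": -36.7,"z": -6,"yaw": 25},{"x": 25.5,"y": -36.7,"z": -6,"yaw": 25},{"x": 25.5,"y": -36.7,"z": -6,"yaw": 25},{"x": 25.5,"y": -36.7,"z": -6,"yaw": 25},{"x": 25.5,"y": -36.7,"z": -6,"yaw": 25},{"x": 25.5,"y": -36.7,"z": -6,"yaw": 25}])

```text
schema error: expected keys x, y, z, yaw, hand
```

Run:
```python
from h import *
state();m=camera_model("wrist");im=get_image("wrist");cv2.imwrite("pics/w_hub.png",im);np.save("m_hub.npy",m)
for r in silhouettes("hub_mid","wrist")[:2]: print(r["p"],r["rect"])
```

```text
1.05 pos [0.2177 0.5859 0.2267] yawY 69.6 F [-0.7 -0.4  0.8] w 1.001 g 0.0
```

View pics/w_hub.png

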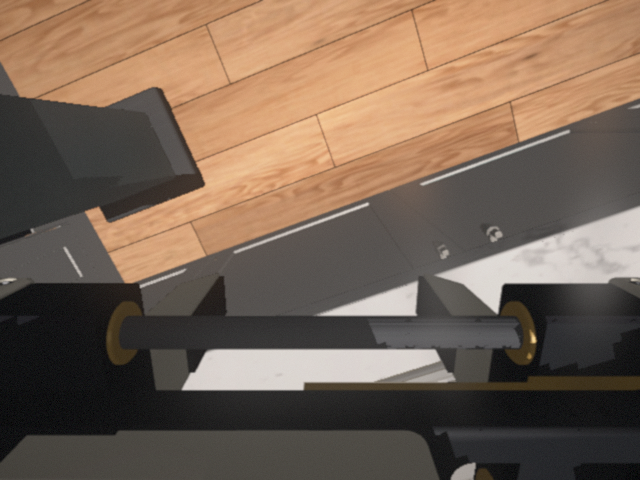

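The view is from the start pose, since the move was refused for missing keys. The fingertips are near rows 280–390, so targets should sit above row 280. I'll resend with all the keys.

Emit:
apply_moves(motion=[{"x": 25.5,"y": -36.7,"z": -6,"yaw": 25,"hand": 1},{"x": 25.5,"y": -36.7,"z": -6,"yaw": 25,"hand": 1},{"x": 25.5,"y": -36.7,"z": -6,"yaw": 25,"hand": 1},{"x": 25.5,"y": -36.7,"z": -6,"yaw": 25,"hand": 1},{"x": 25.5,"y": -36.7,"z": -6,"yaw": 25,"hand": 1},{"x": 25.5,"y": -36.7,"z": -6,"yaw": 25,"hand": 1},{"x": 25.5,"y": -36.7,"z": -6,"yaw": 25,"hand": 1},{"x": 25.5,"y": -36.7,"z": -6,"yaw": 25,"hand": 1},{"x": 25.5,"y": -36.7,"z": -6,"yaw": 25,"hand": 1},{"x": 25.5,"y": -36.7,"z": -6,"yaw": 25,"hand": 1}])

```text
clock: 2.4
position: [0.4719, 0.2209, 0.1669]
ee_rot: [0.13, -3.139, -0.002]
force: [-0.2, -0.4, -0.1]
width: 1.001
gripper_force: 0.0
```

Run:
```python
from h import *
state();m=camera_model("wrist");im=get_image("wrist");cv2.imwrite("pics/w_hub1.png",im);np.save("m_hub.npy",m)
for r in silhouettes("hub_mid","wrist")[:2]: print(r["p"],r["rect"])
```

```text
2.4 pos [0.4719 0.2209 0.1669] yawY 94.8 F [-0.2 -0.4 -0.1] w 1.001 g 0.0
0.7 [9.4, 112.2, 153.9, 194.3]
0.58 [287.7, 186.8, 350.7, 300.7]
```

View pics/w_hub1.png

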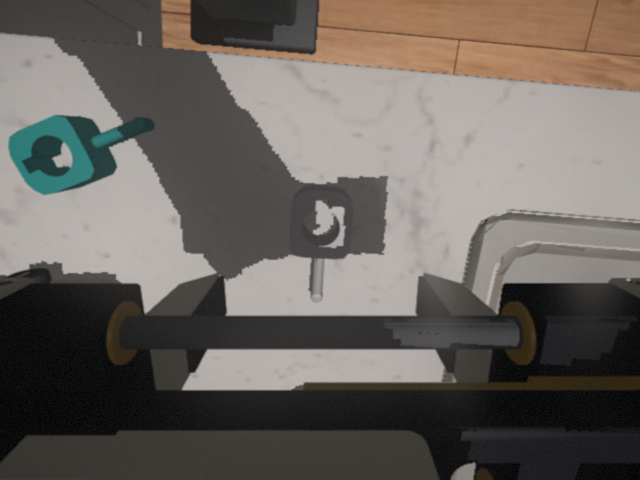

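The wrist view shows the grey hub centred at about (321,221) in shadow with its blade tip at (317,299), and the turquoise look-alike at the left (60,155). The image's up direction is world -x.

Run:
```python
from h import *
from scipy.optimize import least_squares,minimize
m=np.load("m_hub.npy",allow_pickle=True).item();im=cv2.imread("pics/w_hub1.png")
get_image("wrist")
rs=[r for r in silhouettes("hub_mid","wrist") if r["rect"][0]>200]
M=rs[0]["mask"].astype(np.uint8)
# model silhouette: hub octagon-ish prism + blade, convex hull rasterised
def sil(p):
    x,y,t=p;c,s=np.cos(t),np.sin(t);S=np.zeros((480,640),np.uint8)
    rd=lambda x0,x1,y0,y1,k:[(x0+k,y0),(x1-k,y0),(x1,y0+k),(x1,y1-k),(x1-k,y1),(x0+k,y1),(x0,y1-k),(x0,y0+k)]
    for poly,h in((rd(-.031,.027,-.026,.026,.006),.034),(rd(.02,.075,-.005,.005,.002),.022)):
        P=[w2p(m,(x+c*a-s*b,y+s*a+c*b,z)) for a,b in poly for z in(0,h)]
        cv2.fillConvexPoly(S,cv2.convexHull(np.float32(P)*16).astype(np.int32),1,shift=4)
    return S
S0=M.copy();print(M.sum())
# fill bore hole
cn,_=cv2.findContours(M,cv2.RETR_EXTERNAL,cv2.CHAIN_APPROX_NONE);cv2.drawContours(S0,cn,-1,1,-1)
f=lambda p:float(np.sum(cv2.GaussianBlur(sil(p).astype(np.float32)-S0,(9,9),2)[:300]**2))
best=min((minimize(f,[x0,.22,t],method="Nelder-Mead",options=dict(initial_simplex=[[x0,.22,t],[x0+.008,.22,t],[x0,.228,t],[x0,.22,t+.1]])) for x0 in(.465,.475) for t in(0,.1)),key=lambda r:r.fun)
print(best.x,np.degrees(best.x[2]),best.fun,S0.sum(),sil(best.x).sum())
cn,_=cv2.findContours(sil(best.x),cv2.RETR_EXTERNAL,cv2.CHAIN_APPROX_NONE);v=im.copy();v=cv2.convertScaleAbs(v,alpha=1.6);cv2.drawContours(v,cn,-1,(0,0,255),1)
# bore circle top & keyway
x,y,t=best.x
for a in np.linspace(0,2*np.pi,60):
    q=w2p(m,(x+.016*np.cos(a),y+.016*np.sin(a),.034));cv2.circle(v,tuple(int(i) for i in np.round(q)),0,(0,255,0),-1)
cv2.imwrite("pics/fit.png",cv2.resize(v[160:310,240:400],None,fx=3.5,fy=3.5,interpolation=cv2.INTER_NEAREST))
```

```text
3931
[0.47447603 0.22078129 0.02550425] 1.4612858783706482 78.03337097167969 4712 5049
```

View pics/fit.png

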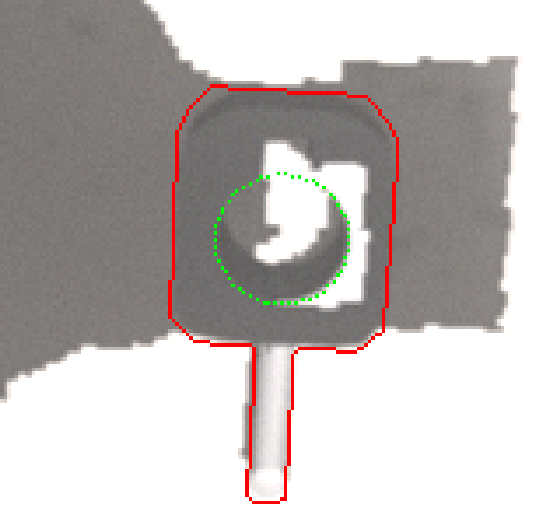

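Emit:
apply_moves(motion=[{"x": 4.2,"y": -10,"z": 4,"yaw": 10,"hand": 1},{"x": 4.2,"y": -49.6,"z": 2,"yaw": 10,"hand": 1},{"x": 4.2,"y": -49.6,"z": 2,"yaw": 10,"hand": 1},{"x": 4.2,"y": -49.6,"z": 2,"yaw": 10,"hand": 1},{"x": 4.2,"y": -49.6,"z": 2,"yaw": 10,"hand": 1},{"x": 4.2,"y": -49.6,"z": 2,"yaw": 10,"hand": 1},{"x": 4.2,"y": -49.6,"z": 2,"yaw": 10,"hand": 1},{"x": 4.2,"y": -49.6,"z": 2,"yaw": 10,"hand": 1},{"x": 4.2,"y": -49.6,"z": 2,"yaw": 10,"hand": 1},{"x": 4.2,"y": -49.6,"z": 2,"yaw": 10,"hand": 1}])

```text
clock: 3.85
position: [0.5148, -0.2765, 0.1865]
ee_rot: [0.399, -3.116, -0.001]
force: [-0.1, 0.4, 0.1]
width: 0.998
gripper_force: 0.0
```

The fit overlays the hub outline well: hub at (0.4745, 0.2208), yaw about 1.3°. Next is a close look at the key.

Run:
```python
from h import *
state();m=camera_model("wrist");im=get_image("wrist");np.save("m_key.npy",m);cv2.imwrite("key_raw.png",im)
for q in("key_mid","key_block"):
    for r in silhouettes(q,"wrist")[:2]: print(q,r["p"],np.round(r["rect"]),cv2.minAreaRect(cv2.findNonZero(r["mask"].astype(np.uint8))))
q=w2p(m,(.4925,-.2745,.06));print(q)
x,y=int(q[0])-75,int(max(0,q[1]-75));print(x,y);cv2.imwrite("pics/key.png",cv2.resize(im[y:y+150,x:x+150],None,fx=4,fy=4,interpolation=cv2.INTER_CUBIC))
```

```text
3.85 pos [ 0.5148 -0.2765  0.1865] yawY 104.6 F [-0.1  0.4  0.1] w 0.998 g 0.0
key_mid 0.64 [319. 182. 330. 210.] ((325.0, 195.5), (25.0, 10.0), 90.0)
[330.00091248 201.43891301]
255 126
```

View pics/key.png

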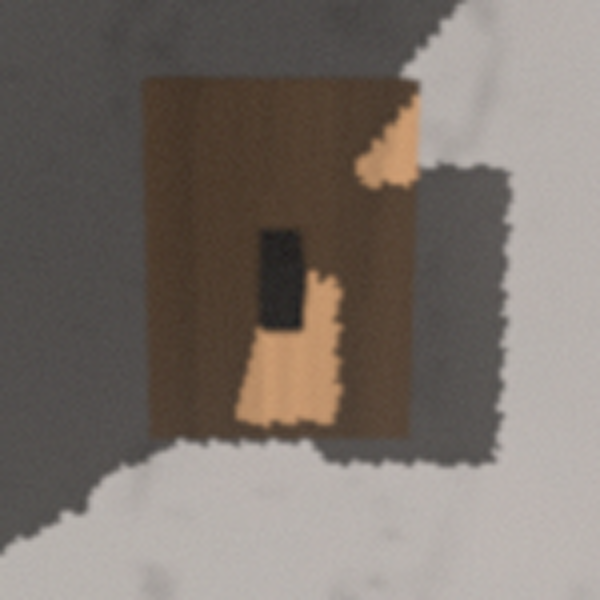

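The crop shows the key at (260–303, 229–331), upright and aligned with the block, whose corners are at (143,77) and (420,80). Now the numbers.

Run:
```python
from h import *
m=np.load("m_key.npy",allow_pickle=True).item()
g=lambda u,v,z:p2w(m,255+u/4,126+v/4,z)
L=[g(143,77,.026),g(420,80,.026),g(410,437,.026),g(150,437,.026)]
c=np.mean(L,0);print("block",c,[np.degrees(np.arctan2(*(b-a)[1::-1])) for a,b in zip(L,L[1:]+L[:1])],[np.linalg.norm(a-b) for a,b in zip(L,L[1:]+L[:1])])
t=np.radians(15)
far=g(281.5,331,.066);print("far",far,"key ctr",far[:2]-.007*np.array([np.cos(t),np.sin(t)]))
print("foot near", g(281,229,.026)[:2]+.007*np.array([np.cos(t),np.sin(t)]))
```

```text
block [ 0.49111902 -0.27844217  0.026     ] [np.float64(104.00696779597229), np.float64(14.669286430556484), np.float64(-75.39186803937334), np.float64(-165.55618400196016)] [np.float64(0.05959327712326118), np.float64(0.07980193924708222), np.float64(0.05990582723501414), np.float64(0.0804274832447024)]
far [ 0.49804006 -0.27694781  0.066     ] key ctr [ 0.49127858 -0.27875955]
foot near [ 0.49036675 -0.27855706]
```

Emit:
apply_moves(motion=[{"x": -2.4,"y": -0.2,"z": -5,"yaw": 0,"hand": 1},{"x": -2.4,"y": -0.2,"z": -9.5,"yaw": 0,"hand": 1},{"x": -2.4,"y": -0.2,"z": -13.5,"yaw": 0,"hand": 0.2},{"x": -2.4,"y": -0.2,"z": -13.5,"yaw": 0,"hand": -1},{"x": -2.4,"y": -0.2,"z": -13.5,"yaw": 0,"hand": -1},{"x": -2.4,"y": -0.2,"z": -13.5,"yaw": 0,"hand": -1},{"x": -2.4,"y": -0.2,"z": -13.5,"yaw": 0,"hand": -1},{"x": -2.4,"y": -0.2,"z": -13.5,"yaw": 0,"hand": -1},{"x": -2.4,"y": -0.2,"z": -13.5,"yaw": 0,"hand": -1},{"x": -2.4,"y": -0.2,"z": -13.5,"yaw": 0,"hand": -1}], newtons=20)

```text
clock: 5.25
position: [0.4907, -0.2792, 0.0518]
ee_rot: [-0.399, 3.116, 0.0]
force: [-0.1, -0.0, -0.3]
width: 0.176
gripper_force: 0.0
```

Emit:
apply_moves(motion=[{"x": 0,"y": 0,"z": 0,"yaw": 0,"hand": -1},{"x": 0,"y": 0,"z": 0,"yaw": 0,"hand": -1},{"x": 0,"y": 0,"z": 0,"yaw": 0,"hand": -1}], newtons=20)

```text
clock: 5.62
position: [0.4907, -0.2791, 0.0517]
ee_rot: [0.399, -3.116, -0.0]
force: [0.3, 0.5, 0.2]
width: 0.098
gripper_force: 20.0
```

Emit:
apply_moves(motion=[{"x": 0,"y": 0,"z": 2.5,"yaw": 0,"hand": -1},{"x": 0,"y": 0,"z": 7,"yaw": 0,"hand": -1},{"x": 0,"y": 1,"z": 13,"yaw": 0,"hand": -1},{"x": 3,"y": 5,"z": 16.8,"yaw": -4,"hand": -1},{"x": 6,"y": 10,"z": 16.8,"yaw": -8,"hand": -1},{"x": 9,"y": 15,"z": 16.8,"yaw": -8,"hand": -1},{"x": 13,"y": 20,"z": 16.8,"yaw": -8,"hand": -1},{"x": 16.4,"y": 24.9,"z": 16.8,"yaw": -8,"hand": -1},{"x": 16.4,"y": 24.9,"z": 16.8,"yaw": -8,"hand": -1},{"x": 16.4,"y": 24.9,"z": 16.8,"yaw": -8,"hand": -1}])

```text
clock: 6.88
position: [0.6543, -0.0306, 0.2192]
ee_rot: [0.181, -3.135, 0.001]
force: [0.7, -1.3, 0.4]
width: 0.096
gripper_force: 20.0
```

Run:
```python
from h import *
o=state();m=camera_model("wrist");im=get_image("wrist");np.save("m_sh.npy",m);cv2.imwrite("sh_raw.png",im)
print(w2p(m,(.614,-.029,.1)),w2p(m,(.614,-.029,.06)),w2p(m,np.array(o["position"])-[0,0,.047]))
cv2.imwrite("pics/sh.png",cv2.resize(im[120:320,200:440],None,fx=3,fy=3,interpolation=cv2.INTER_CUBIC))
```

```text
6.88 pos [ 0.6543 -0.0306  0.2192] yawY 96.6 F [ 0.7 -1.3  0.4] w 0.096 g 20.0
[328.79527732 179.26939849] [327.87540489 173.79312556] [320.46792341 259.81892859]
```

View pics/sh.png

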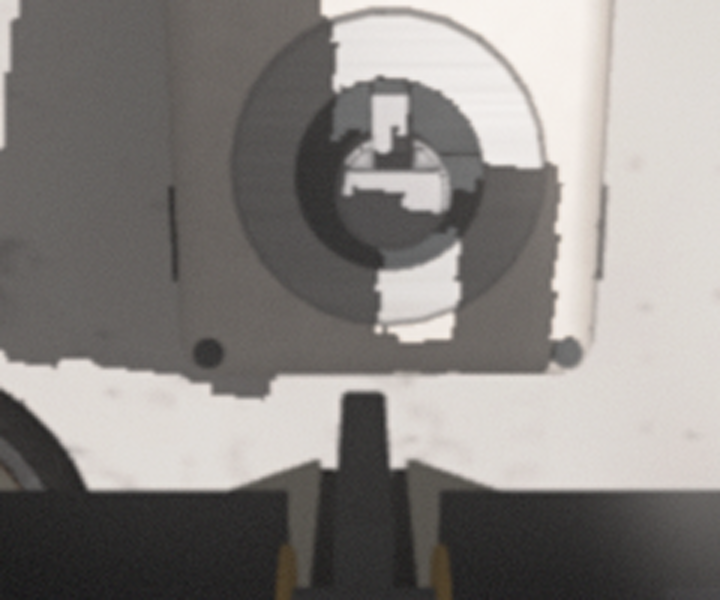

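The crop shows the shoulder disc centred at (389.5,173.5), the pocket at columns 371–409 pointing straight up, the slot gap at columns 374–413 on the shaft top, and the held key's foot at (364,393). The slot lies along tool x within about 1°.

Run:
```python
from h import *
m=np.load("m_sh.npy",allow_pickle=True).item();o=observe();P=np.array(o["position"])
g=lambda u,v,z:p2w(m,200+u/3,120+v/3,z)
t=np.radians(96.6-90+180);r=np.array([np.cos(t),np.sin(t),0]);l=np.array([-r[1],r[0],0])
sh=g(389.5,173.5,.06);print("shoulder",sh,"dia",np.linalg.norm(g(296,173,.06)-g(483,173,.06)))
print("top slot mid",g(394,168,.1), "-> axis", g(394,168,.1)-r*.0065)
print("pocket outer end",g(390,94,.06),"->axis",g(390,94,.06)-r*.0235,"width",np.linalg.norm(g(371,110,.06)-g(409,110,.06)))
print("pocket dir",np.degrees(np.arctan2(*(g(390,95,.06)-g(390,145,.06))[1::-1]))%360)
for z in(.045,.047,.049): 
    f=P-[0,0,z]+r*.007;f2=P-[0,0,z]+r*.005;print("key edge pred",(w2p(m,f+[0,0,.002])-[200,120])*3,(w2p(m,f2)-[200,120])*3)
print("key foot centre from image (z=P-.047)",g(364,393,P[2]-.047)-r*.005)
print("slot target rel to TCP")
```

```text
shoulder [ 0.61728967 -0.02686827  0.06      ] dia 0.054725610248344415
top slot mid [ 0.61130211 -0.0273706   0.1       ] -> axis [ 0.61775903 -0.0266235   0.1       ]
pocket outer end [ 0.59477855 -0.02949427  0.06      ] ->axis [ 0.61812281 -0.02679324  0.06      ] width 0.010947001361564405
pocket dir 187.02363157747675
key edge pred [355.99680671 391.40869494] [356.08004555 397.87123017]
key edge pred [356.06784095 388.26597033] [356.14952139 394.70681277]
key edge pred [356.13760268 385.17954452] [356.21776678 391.59843834]
key foot centre from image (z=P-.047) [ 0.65354947 -0.03017624  0.17250495]
slot target rel to TCP
```

Run:
```python
from h import *
m=np.load("m_sh.npy",allow_pickle=True).item();o=state();P=np.array(o["position"])
t=np.radians(186.6);r=np.array([np.cos(t),np.sin(t),0]);z=P[2]-.047
f=np.r_[P[:2],z]+r*.005;q=w2p(m,f);print(f,q,p2w(m,*q,z),p2w(m,200+364/3,120+393/3,z), np.round(np.array(m["T"]),3)[:3,3])
m2=camera_model("wrist");print(np.array(m2["T"])[:3,3]);print(w2p(m2,f))
M=R.from_rotvec(o["ee_rot"]).as_matrix();print(M)
```

```text
6.92 pos [ 0.6541 -0.0317  0.2195] yawY 96.5 F [-0.1 -0.3  0.1] w 0.098 g 20.0
[ 0.64912102 -0.03226917  0.17250495] [318.71650713 251.56893759] [ 0.64912102 -0.03226917  0.17250495] [ 0.64858261 -0.03075092  0.17250495] [ 0.582 -0.039  0.377]
[ 0.58157764 -0.03946096  0.37746362]
[320.43713807 251.91337907]
[[-9.93527607e-01 -1.13587840e-01 -8.34356664e-04]
 [-1.13587026e-01  9.93527581e-01 -9.65801787e-04]
 [ 9.38659697e-04 -8.64778647e-04 -9.99999186e-01]]
```

Emit:
apply_moves(motion=[{"x": -3,"y": 0.1,"z": -2,"yaw": 0.4,"hand": -1},{"x": -5.1,"y": 0.28,"z": -4,"yaw": 0.4,"hand": -1},{"x": -5.1,"y": 0.28,"z": -5.5,"yaw": 0.4,"hand": -1},{"x": -5.1,"y": 0.28,"z": -6.4,"yaw": 0.4,"hand": -1},{"x": -5.1,"y": 0.28,"z": -6.4,"yaw": 0.4,"hand": -1},{"x": -5.1,"y": 0.28,"z": -6.4,"yaw": 0.4,"hand": -1},{"x": -5.1,"y": 0.28,"z": -6.4,"yaw": 0.4,"hand": -1},{"x": -5.1,"y": 0.28,"z": -6.4,"yaw": 0.4,"hand": -1}])

```text
clock: 7.92
position: [0.604, -0.0273, 0.156]
ee_rot: [-0.192, 3.135, 0.0]
force: [-0.3, -0.1, -0.4]
width: 0.094
gripper_force: 20.0
```

Run:
```python
from h import *
state();im=get_image("wrist");np.save("m_in.npy",camera_model("wrist"));cv2.imwrite("pics/in.png",cv2.resize(im[150:330,220:430],None,fx=3.5,fy=3.5,interpolation=cv2.INTER_CUBIC));state()
```

```text
7.92 pos [ 0.604  -0.0273  0.156 ] yawY 97.0 F [-0.3 -0.1 -0.4] w 0.094 g 20.0
7.97 pos [ 0.604  -0.0273  0.156 ] yawY 97.0 F [-0.2 -0.7  0.7] w 0.094 g 20.0
```

View pics/in.png

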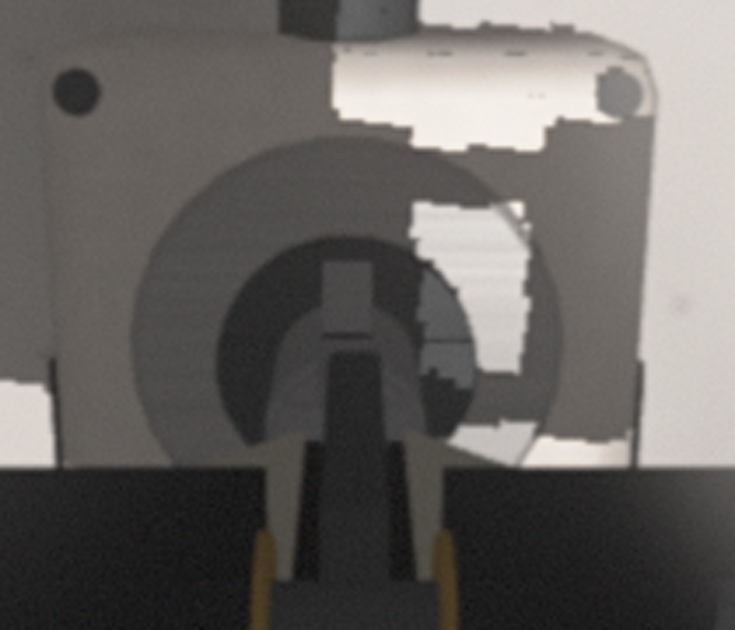

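The view shows the key's foot centred at (355,352), the pocket at columns 322–372, and the shoulder centre column at 346. Next, the lateral and radial errors.

Run:
```python
from h import *
m=np.load("m_in.npy",allow_pickle=True).item();P=np.array(observe()["position"])
t=np.radians(187);r=np.array([np.cos(t),np.sin(t),0]);l=np.array([-np.sin(t),np.cos(t),0])
g=lambda u,v,z:p2w(m,220+u/3.5,150+v/3.5,z)
for n,w in(("pocket outer @.06",g(347,261,.06)),("shoulder c col",g(346,350,.06)),("foot front edge",g(355,352,P[2]-.047)),("TCP",P)): print(n,w,"radial",round((w-[.6177,-.0268,0])@r*1e3,1),"lat",round((w-[.6177,-.0268,0])@l*1e3,1))
a,b=g(217,340,.06),g(475,340,.06);print("dia",np.linalg.norm(a-b),"mid lat",((a+b)/2-[.6177,-.0268,0])@l*1e3)
```

```text
pocket outer @.06 [ 0.59451858 -0.02947372  0.06      ] radial 23.3 lat -0.2
shoulder c col [ 0.61388395 -0.02732906  0.06      ] radial 3.9 lat 0.1
foot front edge [ 0.59811523 -0.0274022   0.10898915] radial 19.5 lat -1.8
TCP [ 0.60395057 -0.02731684  0.15598915] radial 13.7 lat -1.2
dia 0.05469140722133855 mid lat 0.059355798821514816
```

Emit:
apply_moves(motion=[{"x": -0.03,"y": -0.17,"z": 0,"yaw": 0,"hand": -1},{"x": -0.03,"y": -0.17,"z": 0,"yaw": 0,"hand": -1},{"x": -0.03,"y": -0.17,"z": -0.5,"yaw": 0,"hand": -1},{"x": -0.03,"y": -0.17,"z": -0.8,"yaw": 0,"hand": -1},{"x": -0.03,"y": -0.17,"z": -1.1,"yaw": 0,"hand": -1},{"x": -0.03,"y": -0.17,"z": -1.3,"yaw": 0,"hand": -1},{"x": -0.03,"y": -0.17,"z": -1.5,"yaw": 0,"hand": -1}])

```text
clock: 8.85
position: [0.6034, -0.029, 0.1406]
ee_rot: [0.192, -3.136, -0.0]
force: [-0.4, 0.4, -1.2]
width: 0.093
gripper_force: 20.0
```

Emit:
apply_moves(motion=[{"x": 0,"y": 0,"z": -0.5,"yaw": 0,"hand": -1},{"x": 0,"y": 0,"z": -1,"yaw": 0,"hand": -1},{"x": 0,"y": 0,"z": -1.5,"yaw": 0,"hand": -1},{"x": 0,"y": 0,"z": -2,"yaw": 0,"hand": -1},{"x": 0,"y": 0,"z": -2.5,"yaw": 0,"hand": -1},{"x": 0,"y": 0,"z": -2.9,"yaw": 0,"hand": -1},{"x": 0,"y": 0,"z": -3.1,"yaw": 0,"hand": -1}])

```text
clock: 9.72
position: [0.6033, -0.0291, 0.1094]
ee_rot: [0.192, -3.135, -0.0]
force: [-0.5, -0.7, -0.2]
width: 0.094
gripper_force: 20.0
```

Emit:
apply_moves(motion=[{"x": 0,"y": 0,"z": -0.2,"yaw": 0,"hand": -1},{"x": 0,"y": 0,"z": -0.35,"yaw": 0,"hand": -1},{"x": 0,"y": 0,"z": -0.5,"yaw": 0,"hand": -1},{"x": 0,"y": 0,"z": -0.6,"yaw": 0,"hand": -1},{"x": 0,"y": 0,"z": -0.6,"yaw": 0,"hand": -1}])

```text
clock: 10.35
position: [0.6034, -0.0291, 0.1037]
ee_rot: [0.192, -3.136, -0.0]
force: [-0.1, 0.1, -0.8]
width: 0.095
gripper_force: 20.0
```

Emit:
apply_moves(motion=[{"x": 0,"y": 0,"z": -0.1,"yaw": 0,"hand": -1},{"x": 0,"y": 0,"z": -0.15,"yaw": 0,"hand": -1},{"x": 0,"y": 0,"z": -0.15,"yaw": 0,"hand": -1}])

```text
clock: 10.72
position: [0.6037, -0.029, 0.1026]
ee_rot: [-0.192, 3.135, 0.0]
force: [-0.0, 0.3, 4.4]
width: 0.095
gripper_force: 20.0
```

Emit:
apply_moves(motion=[{"x": 0,"y": 0,"z": 0.1,"yaw": 0,"hand": -0.4},{"x": 0,"y": 0,"z": 0.1,"yaw": 0,"hand": -0.2},{"x": 0,"y": 0,"z": 0.1,"yaw": 0,"hand": 0},{"x": 0,"y": 0,"z": 0.1,"yaw": 0,"hand": 0},{"x": 0,"y": 0,"z": 2,"yaw": 0,"hand": 0},{"x": 0,"y": 0,"z": 5,"yaw": 0,"hand": 1},{"x": 0,"y": 0,"z": 10,"yaw": 0,"hand": 1},{"x": 0,"y": 0,"z": 10,"yaw": 0,"hand": 1},{"x": 0,"y": 0,"z": 10,"yaw": 0,"hand": 1},{"x": 0,"y": 0,"z": 10,"yaw": 0,"hand": 1}])

```text
clock: 11.98
position: [0.6026, -0.029, 0.201]
ee_rot: [0.192, -3.134, -0.0]
force: [0.1, 0.4, -0.2]
width: 0.981
gripper_force: 0.0
```

Run:
```python
from h import *
state();m=camera_model("wrist");im=get_image("wrist");np.save("m_k2.npy",m);print(w2p(m,(.6028,-.0285,.119)),w2p(m,(.6177,-.0268,.1)))
cv2.imwrite("pics/k2.png",cv2.resize(im[150:310,220:420],None,fx=3.5,fy=3.5,interpolation=cv2.INTER_CUBIC))
```

```text
11.97 pos [ 0.6026 -0.029   0.201 ] yawY 97.0 F [ 0.1  0.4 -0.2] w 0.981 g 0.0
[321.11771585 243.36939498] [320.92768161 254.96440772]
```

View pics/k2.png

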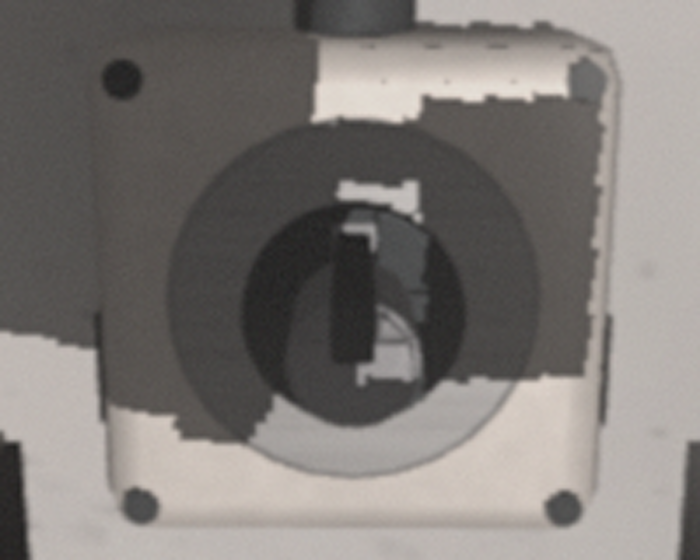

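The key stands upright in the slot, top at columns 331–376 and centred on the shoulder (column 354). Now the paddle.

Emit:
apply_moves(motion=[{"x": -12.8,"y": 25,"z": -3,"yaw": -5.7,"hand": 1},{"x": -12.8,"y": 25,"z": -3,"yaw": -5.7,"hand": 1},{"x": -12.8,"y": 25,"z": -3,"yaw": -5.7,"hand": 1},{"x": -12.8,"y": 25,"z": -3,"yaw": -5.7,"hand": 1},{"x": -12.8,"y": 25,"z": -3,"yaw": -5.7,"hand": 1},{"x": -12.8,"y": 25,"z": -8,"yaw": -5.7,"hand": 1},{"x": -12.8,"y": 25,"z": -13,"yaw": -5.7,"hand": 1},{"x": -12.8,"y": 25,"z": -13,"yaw": -5.7,"hand": 1}])

```text
clock: 13.02
position: [0.4725, 0.2194, 0.069]
ee_rot: [0.036, -3.134, 0.007]
force: [0.1, -0.5, 0.6]
width: 1.002
gripper_force: 0.0
```

Run:
```python
from h import *
state();m=camera_model("wrist");im=get_image("wrist");cv2.imwrite("hubclose.png",im);np.save("m_h2.npy",m)
print("pred bore ctr top",w2p(m,(.4745,.2208,.034)),"keyway end",w2p(m,(.450,.2203,.034)),"bladetip",w2p(m,(.5495,.2225,.022)))
for r in silhouettes("hub_mid","wrist")[:1]: print(r["p"],np.round(r["rect"]))
cv2.imwrite("pics/h2.png",cv2.resize(im[60:320,190:450],(598,598),interpolation=cv2.INTER_CUBIC))
```

```text
13.03 pos [0.4725 0.2194 0.069 ] yawY 91.3 F [ 0.1 -0.5  0.6] w 1.002 g 0.0
pred bore ctr top [322.82371802 270.45946578] keyway end [323.00869599 229.12316109] bladetip [322.59013052 370.18701886]
0.66 [  0. 121.  81. 221.]
```

View pics/h2.png

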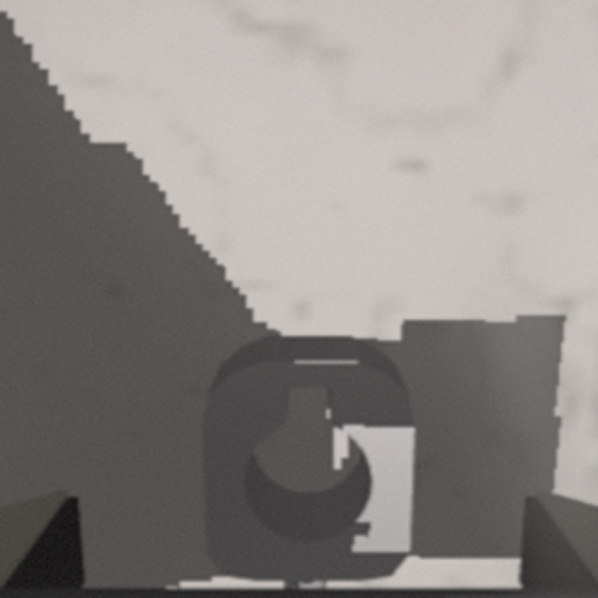

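The close view shows the bore centred at crop (308,478) and the keyway at (309,388), agreeing with the fit to about 1 mm. It is ready to grip.

Emit:
apply_moves(motion=[{"x": 0.15,"y": 0.2,"z": -3,"yaw": 0,"hand": 1},{"x": 0.15,"y": 0.2,"z": -5,"yaw": 0,"hand": 1},{"x": 0.15,"y": 0.2,"z": -5.9,"yaw": 0,"hand": 0.6},{"x": 0.15,"y": 0.2,"z": -5.9,"yaw": 0,"hand": -0.2},{"x": 0.15,"y": 0.2,"z": -5.9,"yaw": 0,"hand": -0.2},{"x": 0.15,"y": 0.2,"z": -5.9,"yaw": 0,"hand": -0.2},{"x": 0.15,"y": 0.2,"z": -5.9,"yaw": 0,"hand": -0.2},{"x": 0.15,"y": 0.2,"z": -5.9,"yaw": 0,"hand": -0.2},{"x": 0.15,"y": 0.2,"z": -5.9,"yaw": 0,"hand": -0.2}], newtons=35)

```text
clock: 14.25
position: [0.4773, 0.2229, 0.0139]
ee_rot: [-0.035, 3.141, 0.0]
force: [-0.5, -2.0, 6.5]
width: 0.564
gripper_force: 35.0
```

Emit:
apply_moves(motion=[{"x": 0,"y": 0,"z": 0,"yaw": 0,"hand": -0.2},{"x": 0,"y": 0,"z": 0,"yaw": 0,"hand": -0.2},{"x": 0,"y": 0,"z": 0,"yaw": 0,"hand": -0.2}])

```text
clock: 14.62
position: [0.4773, 0.2229, 0.0139]
ee_rot: [-0.036, 3.141, 0.0]
force: [-1.3, -1.4, 6.0]
width: 0.565
gripper_force: 35.0
```

Emit:
apply_moves(motion=[{"x": 0,"y": 0,"z": 2,"yaw": 0,"hand": -0.2},{"x": 0,"y": 0,"z": 6,"yaw": 0,"hand": -0.2},{"x": 0,"y": 0,"z": 11,"yaw": 0,"hand": -0.2},{"x": 0,"y": 0,"z": 15.6,"yaw": 0,"hand": -0.2},{"x": 0,"y": 0,"z": 15.6,"yaw": 0,"hand": -0.2},{"x": 0,"y": 0,"z": 15.6,"yaw": 0,"hand": -0.2},{"x": 0,"y": 0,"z": 15.6,"yaw": 0,"hand": -0.2}])

```text
clock: 15.5
position: [0.4758, 0.2224, 0.1676]
ee_rot: [0.036, -3.139, 0.002]
force: [0.0, 0.2, -3.8]
width: 0.561
gripper_force: 35.0
```

Run:
```python
from h import *
o=state();m=camera_model("wrist");im=get_image("wrist");cv2.imwrite("held.png",im);np.save("m_held.npy",m)
for r in silhouettes("hub_mid","wrist")[:3]: print(r["p"],np.round(r["rect"]))
P=np.array(o["position"]);M=R.from_rotvec(o["ee_rot"]).as_matrix()
pt=lambda x,y,z:np.round(w2p(m,P+M@[x,y,0]+[0,0,z]),1)
print("pred front top edge",pt(.031,0,.02),"front bottom",pt(.031,0,-.0139),"keyway end",pt(.0245,0,.02),"kw sides",pt(.02,.0055,.02),pt(.02,-.0055,.02),"per mm",pt(.032,0,.02))
g=cv2.cvtColor(im,cv2.COLOR_BGR2GRAY)
for c in(280,290,300,310,316,320,324,330,340,350,360): print(c,g[200:320:3,c].tolist())
for r in(262,270,280): print(r,g[r,260:384:3].tolist())
```

```text
15.5 pos [0.4758 0.2224 0.1676] yawY 91.3 F [ 0.   0.2 -3.8] w 0.561 g 35.0
0.89 [  7. 121. 150. 207.]
0.87 [255. 218. 382. 382.]
0.26 [ 32. 282. 100. 386.]
pred front top edge [319.9 242.9] front bottom [320.2 223. ] keyway end [319.9 258.2] kw sides [333.3 268.6] [306.5 268.6] per mm [319.9 240.6]
280 [92, 91, 92, 93, 93, 88, 91, 88, 83, 69, 72, 68, 68, 74, 77, 81, 76, 81, 78, 79, 76, 78, 76, 79, 79, 78, 76, 80, 79, 79, 77, 78, 81, 78, 77, 78, 78, 79, 76, 44]
290 [93, 92, 93, 93, 95, 90, 89, 72, 71, 69, 69, 70, 77, 78, 79, 81, 81, 77, 80, 80, 80, 79, 77, 81, 77, 80, 79, 75, 83, 67, 69, 72, 69, 69, 69, 67, 69, 70, 67, 43]
300 [93, 94, 93, 94, 90, 90, 70, 73, 73, 73, 72, 72, 78, 81, 80, 79, 80, 81, 80, 81, 78, 79, 80, 82, 79, 80, 91, 91, 92, 94, 210, 211, 137, 69, 72, 74, 68, 73, 67, 43]
310 [92, 94, 92, 91, 90, 87, 75, 70, 74, 72, 73, 71, 78, 80, 79, 80, 79, 125, 198, 208, 211, 211, 212, 212, 213, 210, 209, 211, 211, 212, 210, 210, 214, 212, 110, 72, 71, 72, 71, 45]
316 [95, 94, 95, 93, 93, 91, 75, 75, 73, 74, 75, 73, 80, 80, 78, 83, 81, 111, 153, 211, 211, 211, 212, 211, 210, 213, 
[... 990 characters left out ...]
8, 95, 96, 94, 82, 77, 79, 81, 79, 153, 203, 201, 81, 85, 83, 82, 83, 83, 83, 85, 82, 82, 83, 80, 79, 78, 79, 84, 81, 81, 80, 78, 80, 77, 76, 47]
262 [80, 78, 78, 78, 80, 77, 78, 78, 78, 76, 77, 78, 81, 80, 79, 79, 142, 213, 212, 212, 211, 209, 210, 210, 202, 80, 84, 82, 83, 83, 80, 82, 85, 83, 84, 85, 85, 83, 85, 84, 83, 194]
270 [77, 80, 78, 77, 77, 79, 77, 78, 78, 83, 80, 78, 77, 78, 78, 79, 183, 212, 211, 213, 212, 211, 210, 211, 210, 93, 83, 83, 82, 82, 81, 84, 81, 80, 85, 82, 83, 86, 81, 86, 82, 127]
280 [77, 80, 78, 81, 78, 77, 79, 79, 79, 80, 78, 115, 90, 94, 92, 117, 211, 213, 212, 210, 211, 212, 213, 212, 212, 213, 213, 212, 212, 175, 85, 80, 81, 80, 80, 76, 84, 82, 83, 84, 82, 81]
```

Emit:
apply_moves(motion=[{"x": 5,"y": -6,"z": 0,"yaw": 3,"hand": -0.2},{"x": 9,"y": -12,"z": 0,"yaw": 5.7,"hand": -0.2},{"x": 12,"y": -17,"z": 0,"yaw": 5.7,"hand": -0.2},{"x": 14,"y": -22,"z": 0,"yaw": 5.7,"hand": -0.2},{"x": 14.5,"y": -24.9,"z": 0,"yaw": 5.7,"hand": -0.2},{"x": 14.5,"y": -24.9,"z": 0,"yaw": 5.7,"hand": -0.2},{"x": 14.5,"y": -24.9,"z": -1,"yaw": 5.7,"hand": -0.2},{"x": 14.5,"y": -24.9,"z": -1.5,"yaw": 5.7,"hand": -0.2},{"x": 14.5,"y": -24.9,"z": -1.5,"yaw": 5.7,"hand": -0.2},{"x": 14.5,"y": -24.9,"z": -1.5,"yaw": 5.7,"hand": -0.2}])

```text
clock: 16.85
position: [0.622, -0.0253, 0.1543]
ee_rot: [-0.194, 3.135, 0.0]
force: [-0.5, 0.3, -3.6]
width: 0.564
gripper_force: 35.0
```

Run:
```python
from h import *
o=state();m=camera_model("wrist");im=get_image("wrist");cv2.imwrite("over.png",im);np.save("m_over.npy",m)
g=cv2.cvtColor(im,cv2.COLOR_BGR2GRAY)
print("pred key top near edge",w2p(m,np.array([.6177,-.0268,.117])+.022*np.array([-.9925,-.122,0])),"back",w2p(m,np.array([.6177,-.0268,.117])+.008*np.array([-.9925,-.122,0])))
for r in range(244,312,6): print(r,g[r,296:346:2].tolist())
```

```text
16.85 pos [ 0.622  -0.0253  0.1543] yawY 97.1 F [-0.5  0.3 -3.6] w 0.564 g 35.0
pred key top near edge [318.75194506 220.92466733] back [318.76273228 244.85852577]
244 [80, 76, 79, 81, 76, 80, 80, 81, 79, 78, 83, 80, 83, 81, 81, 79, 79, 81, 83, 82, 81, 81, 81, 82, 82]
250 [79, 78, 82, 79, 79, 75, 75, 74, 78, 76, 77, 77, 75, 77, 75, 78, 77, 78, 75, 77, 80, 77, 82, 82, 81]
256 [82, 79, 76, 79, 80, 79, 71, 73, 71, 73, 74, 75, 73, 72, 72, 73, 71, 71, 70, 75, 80, 81, 80, 82, 81]
262 [79, 80, 79, 77, 80, 79, 74, 72, 72, 72, 70, 71, 73, 72, 71, 70, 72, 74, 71, 73, 81, 80, 78, 80, 82]
268 [79, 82, 79, 78, 80, 77, 75, 72, 69, 72, 71, 72, 74, 70, 72, 73, 74, 78, 81, 79, 79, 81, 78, 83, 80]
274 [79, 80, 79, 80, 79, 79, 81, 88, 173, 195, 197, 196, 198, 199, 141, 80, 83, 82, 85, 82, 83, 83, 80, 79, 83]
280 [77, 77, 75, 77, 76, 79, 79, 100, 182, 187, 188, 186, 186, 190, 190, 188, 192, 191, 192, 192, 185, 181, 188, 185, 173]
286 [95, 97, 98, 96, 92, 90, 90, 85, 148, 169, 164, 157, 160, 160, 166, 178, 187, 193, 199, 221, 226, 227, 226, 224, 223]
292 [80, 97, 99, 99, 96, 98, 96, 126, 221, 223, 223, 223, 223, 224, 224, 224, 226, 224, 224, 222, 225, 226, 227, 227, 218]
298 [68, 70, 69, 75, 86, 95, 94, 169, 211, 212, 210, 210, 210, 210, 208, 209, 210, 211, 211, 214, 205, 165, 102, 71, 72]
304 [67, 70, 72, 68, 71, 72, 69, 69, 70, 69, 74, 79, 89, 86, 82, 75, 70, 68, 71, 70, 72, 72, 73, 72, 70]
310 [70, 70, 70, 71, 71, 72, 74, 72, 70, 71, 73, 73, 70, 71, 71, 72, 71, 70, 73, 73, 71, 70, 72, 69, 73]
```

Emit:
apply_moves(motion=[{"x": -0.1,"y": -0.15,"z": -0.6,"yaw": 0,"hand": -0.2},{"x": -0.1,"y": -0.15,"z": -1.2,"yaw": 0,"hand": -0.2},{"x": -0.1,"y": -0.15,"z": -1.7,"yaw": 0,"hand": -0.2},{"x": -0.1,"y": -0.15,"z": -1.9,"yaw": 0,"hand": -0.2},{"x": -0.1,"y": -0.15,"z": -2.2,"yaw": 0,"hand": -0.2},{"x": -0.1,"y": -0.15,"z": -2.5,"yaw": 0,"hand": -0.2},{"x": -0.1,"y": -0.15,"z": -2.6,"yaw": 0,"hand": -0.2}])

```text
clock: 17.77
position: [0.6209, -0.0275, 0.128]
ee_rot: [0.192, -3.136, -0.0]
force: [-1.5, 0.7, -2.9]
width: 0.562
gripper_force: 35.0
```

Emit:
apply_moves(motion=[{"x": 0,"y": 0.05,"z": -0.4,"yaw": 0,"hand": -0.2},{"x": 0,"y": 0.05,"z": -0.8,"yaw": 0,"hand": -0.2},{"x": 0,"y": 0.05,"z": -1.1,"yaw": 0,"hand": -0.2},{"x": 0,"y": 0.05,"z": -1.4,"yaw": 0,"hand": -0.2},{"x": 0,"y": 0.05,"z": -1.6,"yaw": 0,"hand": -0.2},{"x": 0,"y": 0.05,"z": -1.8,"yaw": 0,"hand": -0.2}])

```text
clock: 18.52
position: [0.621, -0.027, 0.1102]
ee_rot: [-0.192, 3.136, 0.0]
force: [-1.3, 0.7, -2.1]
width: 0.565
gripper_force: 35.0
```

Emit:
apply_moves(motion=[{"x": 0,"y": 0,"z": -0.4,"yaw": 0,"hand": -0.2},{"x": 0,"y": 0,"z": -0.8,"yaw": 0,"hand": -0.2},{"x": 0,"y": 0,"z": -1.2,"yaw": 0,"hand": -0.2},{"x": 0,"y": 0,"z": -1.6,"yaw": 0,"hand": -0.2}])

```text
clock: 19.02
position: [0.6209, -0.0271, 0.0939]
ee_rot: [0.192, -3.136, -0.0]
force: [0.0, -0.6, -3.5]
width: 0.565
gripper_force: 35.0
```

Emit:
apply_moves(motion=[{"x": 0,"y": 0,"z": -0.4,"yaw": 0,"hand": -0.2},{"x": 0,"y": 0,"z": -0.8,"yaw": 0,"hand": -0.2},{"x": 0,"y": 0,"z": -1.2,"yaw": 0,"hand": -0.2},{"x": 0,"y": 0,"z": -1.5,"yaw": 0,"hand": -0.2},{"x": 0,"y": 0,"z": -1.75,"yaw": 0,"hand": -0.2},{"x": 0,"y": 0,"z": -1.9,"yaw": 0,"hand": -0.2},{"x": 0,"y": 0,"z": -1.9,"yaw": 0,"hand": -0.2}])

```text
clock: 19.9
position: [0.6209, -0.027, 0.0752]
ee_rot: [0.192, -3.136, -0.0]
force: [0.1, -1.9, -1.8]
width: 0.565
gripper_force: 35.0
```

Emit:
apply_moves(motion=[{"x": 0,"y": 0,"z": -0.1,"yaw": 0,"hand": -0.2},{"x": 0,"y": 0,"z": -0.2,"yaw": 0,"hand": -0.2},{"x": 0,"y": 0,"z": -0.3,"yaw": 0,"hand": -0.2},{"x": 0,"y": 0,"z": -0.3,"yaw": 0,"hand": -0.2},{"x": 0,"y": 0,"z": -0.3,"yaw": 0,"hand": -0.2}])

```text
clock: 20.52
position: [0.6211, -0.027, 0.0739]
ee_rot: [-0.192, 3.135, 0.001]
force: [-5.4, -0.5, 13.8]
width: 0.564
gripper_force: 35.0
```

Emit:
apply_moves(motion=[{"x": 0,"y": 0,"z": 0.2,"yaw": 0,"hand": -0.2},{"x": 0,"y": 0,"z": 0.2,"yaw": 0,"hand": 0.4},{"x": 0,"y": 0,"z": 0.2,"yaw": 0,"hand": 0.8},{"x": 0,"y": 0,"z": 0.2,"yaw": 0,"hand": 1},{"x": 0,"y": 0,"z": 0.5,"yaw": 0,"hand": 1},{"x": 0,"y": 0,"z": 3,"yaw": 0,"hand": 1},{"x": 0,"y": 0,"z": 8,"yaw": 0,"hand": 1},{"x": 0,"y": 0,"z": 12.5,"yaw": 0,"hand": 1},{"x": 0,"y": 0,"z": 12.5,"yaw": 0,"hand": 1},{"x": 0,"y": 0,"z": 12.5,"yaw": 0,"hand": 1}])

```text
clock: 21.78
position: [0.6206, -0.0269, 0.197]
ee_rot: [0.192, -3.135, -0.0]
force: [-0.4, 0.1, -0.4]
width: 0.999
gripper_force: 0.0
```

Run:
```python
from h import *
state();m=camera_model("wrist");im=get_image("wrist")
for r in silhouettes("hub_mid","wrist")[:3]: print(r["p"],np.round(r["rect"]))
A=np.array([.6177,-.0268,0]);a=np.array([-.9925,-.122,0]);b=np.array([-.122,.9925,0])
for z in(.06,.07):
  for n,q in(("front bottom",a*.031),("front top",a*.031+[0,0,.034]),("left top",-b*.026+[0,0,.034]),("right top",b*.026+[0,0,.034])): print(z,n,np.round(w2p(m,A+q+[0,0,z]),1))
g=cv2.cvtColor(im,cv2.COLOR_BGR2GRAY)
for c in(305,340): print(c,g[170:270:3,c].tolist())
print(g[245,250:400:4].tolist())
get_image("top")
for q in("salt_mid","honey_mid","cup_mid"): print(q,[np.round(r["rect"]).tolist() for r in recognise(q,"top")[:1]])
```

```text
21.77 pos [ 0.6206 -0.0269  0.197 ] yawY 97.0 F [-0.4  0.1 -0.4] w 0.999 g 0.0
0.87 [285. 185. 355. 313.]
0.06 front bottom [321.2 183.8]
0.06 front top [321.2 190. ]
0.06 left top [286.7 231.1]
0.06 right top [355.7 231.1]
0.07 front bottom [321.2 185.5]
0.07 front top [321.2 192.2]
0.07 left top [285.4 234.7]
0.07 right top [357.  234.7]
305 [72, 74, 73, 71, 72, 66, 61, 71, 72, 71, 67, 73, 69, 69, 71, 70, 58, 58, 63, 65, 63, 63, 66, 66, 64, 68, 71, 69, 72, 72, 69, 74, 126, 196]
340 [192, 196, 195, 196, 190, 77, 69, 115, 110, 75, 77, 75, 72, 70, 141, 184, 185, 160, 106, 115, 135, 125, 124, 141, 172, 177, 173, 172, 172, 152, 72, 76, 164, 198]
[79, 86, 85, 83, 87, 85, 80, 68, 66, 69, 66, 69, 70, 70, 62, 64, 63, 66, 67, 134, 154, 121, 175, 175, 175, 167, 74, 71, 74, 75, 89, 89, 90, 91, 89, 148, 86, 181]
salt_mid []
honey_mid [[413.0, 186.0, 458.0, 226.0]]
cup_mid [[182.0, 169.0, 229.0, 201.0]]
```

The hub's outline (width and front edge) matches the seated prediction. The jar and cup haven't moved; the gripper hides the salt shaker, but the arm's path went nowhere near it.

```bash
python3 -c "
from cell import *
print(sign_off())"
```

```text
the job is handed in; nothing more can be done
None
```

The kneading machine is back together and handed in at about 22 s: the key is fully down in the shaft slot, and the paddle is over shaft and key with its hub down on the shoulder. The hub's final position rests on the height and contact force I felt and a numerical check of the last picture. The jar and cup stand where they were, the salt shaker was hidden in the last picture but well off the arm's path, and I viewed 11 pictures, one over the limit of 10.

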